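Clear the ribbon posts and put the stock away

ROBOT

A 6-joint arm with a two-finger parallel gripper is mounted at the origin on the work surface. World frame = base frame: x ahead of the robot, y to its left, z up, the work surface at z = 0. Lengths are in m, angles in rad, forces in N, time in s.
With the tool pointing down it reaches from about 0.25 to 0.725 m from the base axis. Payload 9.7 kg.
Tool frame: the origin (TCP) lies at the very end of the fingers, on their centre line; the grasp point (between the pads) lies 19 mm behind it; z points along the fingers, y is the line along which they close (so a half turn about z gives the same grasp; the last joint's range is limited). The gripper opens to 85 mm and grips with 20 to 120 N. Pads are 22 mm wide; open, the fingers measure 114 mm over their backs; the gripper's body (76 mm by 85 mm) begins 54 mm behind the grasp point. The pads swing forward as they close: fully open they stand 13 mm farther back than shut.
Start: joints at [-1.227, 0.087, 0.176, 1.66, 0, 1.571], TCP at [0.185, -0.518, 0.231] pointing down, gripper open.
Joint ranges: [-3.13, 3.13], [-0.85, 1.81], [-1.15, 1.24], [-2.2, 2.28], [-1.44, 1.52], [-3.14, 3.14]. Speed limits (rad/s): [2.22, 2.22, 2.57, 3.14, 3.14, 3.14].

INTERFACE

Orientations are given as a unit quaternion [w, x, y, z].
In Python, from cell import robot, cams gives the robot as it stands. The module is installed in compiled form; this text tells all that it offers.
- The arm moves only by the tool send_rows, never from a script. Its argument "commands" is a list of rows, each a list of 7 numbers: the closure, from -1 (fully open) to 1 (shut), then the shift along the tool's x, y, z in mm, then the turn, a rotation vector about the tool's x, y, z in degrees. In form: [[grip, dx, dy, dz, rx, ry, rz], ...]. A call has 1 to 12 rows; each row is the pose to reach, as a shift and turn from the pose commanded when the call began, along the tool's axes at that moment; what a row does not reach only later rows make up. A row lasts 1/12 s, in which the tool goes at most 41.7 mm and 7.16 degrees, less where a joint would pass 70% of its speed; a pose out of reach is approached as far as the arm can. A call with a gripper value outside its range is refused whole. The fingers move at their own pace and stop on an object; "squeeze" is the grip in N (left out, the last holds). Time passes only in rows, so rows that repeat a pose let the fingers close. It gives the time, the measured TCP pose, the force, the opening and the grip force at its end, in the units of the state.
- robot.observe(): the state, without advancing time (a new reading comes with each control period).
- cams.get_image(name): name is "scene" or "top" or "wrist"; returns a dict with "img" (384x512x3 uint8, red, green, blue), "vfov" (degrees; the focal length in pixels is half the picture's height over the tangent of half this angle, whatever the lens; pixels are square), "cx", "cy" (the principal point, pixels), "extrinsics" (4x4, takes a point from camera to world coordinates); the wrist camera has in their place "mount" (4x4, takes a point from camera to tool coordinates, whose origin is the TCP and whose axes are the flange's). Camera axes: x right, y up, looking along -z (the intrinsics and any distortion apply to the point x, -y, -z); pixel columns grow to the right and rows downward; lengths in m; the calibration is good to about 2 mm. A picture is of the moment at which its call begins: read the wrist's pose just before it. There is no depth.
- robot.hand_in(): hands the job in; it is judged then, once.
The state is a dict: "clock": time; "joints": joint angles; "joint_velocities": joint speeds; "tau": joint torques, N m; "eef_pos": TCP position; "tool_rot": TCP orientation; "wrist_force": force on the tool from outside, world axes, zero at the start; "wrist_torque": the same for the moment, N m; "grip_width": finger opening in m; "grip_force": force on a finger pad.
Only numpy, scipy, OpenCV 4.12 (cv2) and the standard library are available. Lean on these libraries where they do the work, as an engineer would, in place of code of your own. Each camera call takes 0.05 s, during which the arm holds its last target. There are 200 camera calls.

TASK

Clear the wooden ribbon stand: lift all three rolls up off its posts, setting the two ribbon reels (red and green) flat in the dark wooden box and the brown tape roll flat in the blue tray beside the tape that is already there. Set them down, do not drop them, then fully close the lid of the wooden box over the reels. Leave everything else on the table where it is.

Things in the scene. Friction and masses are not known exactly. Their poses are not given: they have to be found in the camera images.
- rack: Ribbon stand, fixed to the table: wooden base 100 x 270 x 18 mm with three upright steel posts in a row along its own y axis, 92 mm apart. Each post is 20 mm in diameter and stands on a round black seat 42 mm in diameter whose top is 30 mm above the table; the post tops are 88 mm above the table. Each post carries one roll, sitting on the seat. Origin: centre of the base's underside; z up.
- red_reel: Red ribbon reel: rigid ring, outer diameter 66 mm, bore 27 mm, 36 mm high, with thin white side discs (56 mm) on both ends. Loose, about 80 g. Origin: centre of its underside; z along its bore.
- green_reel: Green ribbon reel, the same but green: outer diameter 66 mm, bore 27 mm, 36 mm high, white side discs. Loose, about 80 g. Origin: centre of its underside; z along its bore.
- tape_roll: Roll of brown paper tape without side discs: rigid ring, outer diameter 64 mm, bore 27 mm, 30 mm high, pale core. On one of the posts. Loose, about 60 g. Origin: centre of its underside; z along its bore.
- red_reel_center (a point): Centre of the red reel, on the bore axis at mid height (18 mm above the underside).
- green_reel_center (a point): Centre of the green reel, on the bore axis at mid height (18 mm above the underside).
- tape_roll_center (a point): Centre of the tape roll, on the bore axis at mid height (15 mm above the underside).
- ribbon_box: Dark wooden box for the ribbon, fixed to the table, open at the top with its lid standing open: 190 (x) x 200 (y) x 55 mm outside, walls and floor 6 mm thick. It stands to the left or to the right of the stand. Origin: centre of its underside; z up. The lid is hinged along the rim of the +x wall.
- lid (a joint): Lid of the wooden box (rad): 0 closed, grows as it opens; it starts standing up at about 1.5 to 1.7. Stiff hinge: it stays where it is left. The lid is 8 mm thick, covers the whole box, and swings about its hinge towards the box's -x side to close.
- lid_handle (a point): Middle of the small brass knob on the outer face of the lid near its free edge, 160 mm from the hinge line, 35 mm off the face.
- lid_hinge (a point): Middle of the lid's hinge line, at the rim of the box's +x wall; the hinge line runs along the box's y axis.
- tape_tray: Blue open tray for tape, fixed to the table, on the other side of the stand from the box: 170 (x) x 210 (y) x 45 mm outside, walls and floor 5 mm thick. Origin: centre of its underside; z up.
- old_tape: Another roll of brown paper tape, same size (64 mm across, 30 mm high), already lying in the tray in its +y half. Leave it. Origin: centre of its underside.
- scraper: Scraper with orange handle and steel blade, 200 mm long, 60 mm wide, 22 mm high, lying on the table just beyond the stand. Bystander. Origin: underside.
- nib_jar: Amber jar 66 mm in diameter, 110 mm high, beyond the stand. Bystander. Origin: centre of its underside.
- gift_box: White gift box with red bands, 110 x 150 x 37 mm, beyond the stand. Bystander. Origin: centre of its underside.
- bowl: White bowl 110 mm across, 50 mm high, beyond the stand. Bystander. Origin: centre of its underside.
- mould: Chocolate mould, clear slab 110 x 200 x 25 mm with brown filled cups, far on the right. Bystander. Origin: centre of its underside.
- mug: Blue mug 80 mm across, 90 mm high, on the far left. Bystander. Origin: centre of its underside.

How it is judged:
On the way, in this order (a step that is already met when the one before it is completed fails the run):
1. both ribbon reels lie flat in the wooden box (x of red_reel_center in the frame of ribbon_box between -0.08 and 0.08 m and y of red_reel_center in the frame of ribbon_box between -0.085 and 0.085 m and z of each of red_reel_center, green_reel_center in the frame of ribbon_box below 0.034 m and (angle between red_reel's own z axis and vertical below 0.15 rad or angle between red_reel's own z axis and vertical above 2.99 rad) and x of green_reel_center in the frame of ribbon_box between -0.08 and 0.08 m and y of green_reel_center in the frame of ribbon_box between -0.085 and 0.085 m and (angle between green_reel's own z axis and vertical below 0.15 rad or angle between green_reel's own z axis and vertical above 2.99 rad)), for 0.2 s.
2. the lid of the box is closed over them (all of step 1 and value of joint lid below 0.08 rad), for 0.2 s.
At the end, for the whole second after the job is handed in: Red and green reels lie flat at rest (tilt under 0.15 rad) on the floor of the wooden box, the tape roll lies flat at rest on the floor of the blue tray, and the box's lid is closed (joint under 0.08 rad) (all of step 2 and x of tape_roll_center in the frame of tape_tray between -0.07 and 0.07 m and y of tape_roll_center in the frame of tape_tray between -0.09 and 0.09 m and z of tape_roll_center in the frame of tape_tray below 0.028 m and (angle between tape_roll's own z axis and vertical below 0.15 rad or angle between tape_roll's own z axis and vertical above 2.99 rad) and linear speed of each of red_reel, green_reel, tape_roll below 0.02 m/s); the robot touches nothing.
It fails at once if a roll was dropped: it fell faster than 0.9 m/s (a drop of over 4 cm) with no finger on it ((linear speed of red_reel above 0.9 m/s and contact force between red_reel and the fingers below 0.05 N) or (linear speed of green_reel above 0.9 m/s and contact force between green_reel and the fingers below 0.05 N) or (linear speed of tape_roll above 0.9 m/s and contact force between tape_roll and the fingers below 0.05 N)).
It fails at once if another thing on the table or the tape already in the tray was moved over 3 cm (distance of any of scraper, nib_jar, gift_box, bowl, mould, mug, old_tape from where it was at the start of the episode above 0.03 m).
It also fails if it takes over 72 s, if anything falls off the work surface, if the arm or the gripper's body presses on something with over 40 N, if the wrist force passes 120 N, or if a joint passes its speed limit or range.

## Working session

There is one attempt and no reset: what is moved stays moved. The work goes in short steps, Python scripts to look and compute and a tool call to move; the robot and the scene stay as the last step left them, time stands still between calls to the robot, and variables do not carry over. Pictures are saved under pics/ and viewed, at most 14 in all, crops included, and the job is handed in when it is done.

Besides the shell and the picture viewer there is one more tool, called after "Call:" by a JSON object that holds its "fn" and its "kwargs". send_rows: Moves the arm, as the interface text tells. Its arguments: {"type":"object","properties":{"commands":{"type":"array"},"squeeze":{"type":"number"}},"required":["commands"]}

```bash
mkdir -p pics; python3 - <<'E'
from cell import robot,cams
import cv2,numpy as np
s=robot.observe(); print({k:np.round(v,3).tolist() for k,v in s.items()})
for n in("top","scene"):
    c=cams.get_image(n); print(n,{k:(np.round(v,4).tolist() if not isinstance(v,str) else v) for k,v in c.items() if k!="img"})
    cv2.imwrite(f"pics/{n}0.png",c["img"][:,:,::-1])
    np.save(f"{n}0.npy",c["img"])
c=cams.get_image("wrist");print({k:np.round(v,4).tolist() for k,v in c.items() if k!="img"})
E
```

```text
{'clock': 0.0, 'joints': [-1.227, 0.087, 0.175, 1.66, 0.0, 1.571], 'joint_velocities': [0.001, -0.003, 0.001, -0.001, -0.001, -0.001], 'tau': [0.005, -52.038, 46.481, 0.016, 0.0, 0.0], 'eef_pos': [0.185, -0.518, 0.231], 'tool_rot': [-0.001, 0.985, 0.171, -0.0], 'wrist_force': [-0.202, -0.706, -0.6], 'wrist_torque': [0.007, 0.005, -0.027], 'grip_force': 0.0, 'grip_width': 0.085}
top {'vfov': 50.13, 'cx': 265.0312, 'cy': 189.8702, 'extrinsics': [[0.0108, 0.993, -0.1176, 0.415], [-0.9996, 0.0077, -0.0266, -0.0272], [-0.0255, 0.1178, 0.9927, 1.5273], [0.0, 0.0, 0.0, 1.0]]}
scene {'vfov': 53.6659, 'cx': 252.6069, 'cy': 191.1021, 'extrinsics': [[-0.8193, -0.3464, 0.4569, 1.0898], [0.5733, -0.5039, 0.646, 0.731], [0.0065, 0.7912, 0.6115, 0.813], [0.0, 0.0, 0.0, 1.0]]}
{'vfov': 65.5969, 'cx': 255.3232, 'cy': 193.0758, 'mount': [[0.0001, 0.9636, 0.2673, 0.0679], [1.0, -0.0003, 0.0005, -0.0002], [0.0005, 0.2673, -0.9636, -0.1427], [0.0, 0.0, 0.0, 1.0]]}
```

View pics/top0.png

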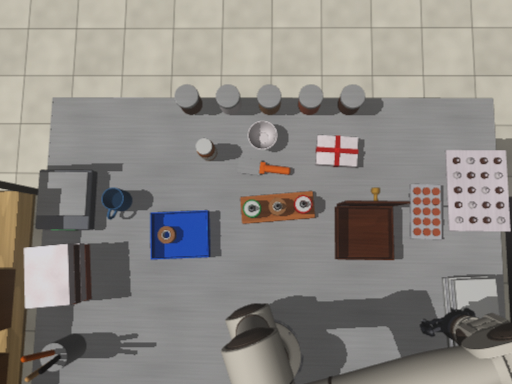

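View pics/scene0.png

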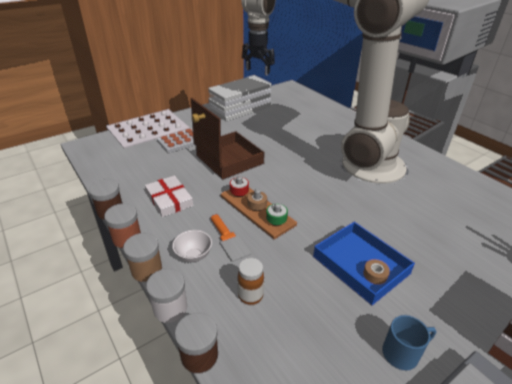

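The top view shows green (252,209), tape (278,207) and red (304,204). The box is at about (364,235) with its lid up on the far side and the knob at (376,191). The tray is at about (180,235), with the old tape at (166,235). Next I measure these.

```bash
cat >h.py <<'E'
import numpy as np,cv2
from scipy.spatial.transform import Rotation as R
from cell import robot,cams
def snap(n):
    s=robot.observe(); c=cams.get_image(n); c["s"]=s
    if n=="wrist":
        T=np.eye(4); q=s["tool_rot"]; T[:3,:3]=R.from_quat([q[1],q[2],q[3],q[0]]).as_matrix(); T[:3,3]=s["eef_pos"]
        c["extrinsics"]=T@c["mount"]
    return c
def cast(c,uv,z):
    uv=np.atleast_2d(uv).astype(float); E=np.array(c["extrinsics"]); f=192/np.tan(np.radians(c["vfov"]/2))
    d=np.c_[(uv[:,0]-c["cx"])/f,-(uv[:,1]-c["cy"])/f,-np.ones(len(uv))]@E[:3,:3].T
    o=E[:3,3]; return o+d*((z-o[2])/d[:,2])[:,None]
def hsv(c): return cv2.cvtColor(c["img"],cv2.COLOR_RGB2HSV)
def blobs(m,amin=15):
    n,l,st,ce=cv2.connectedComponentsWithStats(m.astype(np.uint8))
    return [(ce[i],st[i,4],l==i) for i in range(1,n) if st[i,4]>=amin]
def rect(mask):
    p=np.argwhere(mask)[:,::-1].astype(np.float32); return cv2.minAreaRect(p)
E
python3 - <<'E'
from h import *
np.set_printoptions(precision=4,suppress=True)
c=snap("top"); h=hsv(c); H,S,V=[h[...,i].astype(int) for i in range(3)]
def show(n,m,z,amin=15):
    for ce,a,mm in blobs(m,amin):
        r=rect(mm); b=cast(c,cv2.boxPoints(r),z)
        print(n,ce.round(1),a,cast(c,ce,z)[0],"corners",b[:,:2].round(3).tolist())
show("red",((H<5)|(H>175))&(S>150)&(V>90),.066)
show("green",(H>45)&(H<85)&(S>100),.066)
show("blue",(H>112)&(H<128)&(S>180),.045,300)
show("orangewood",(H>=5)&(H<16)&(S>120)&(V>70),.018,60)
show("dark",(H<16)&(S>90)&(V<70),.055,400)
for k in[(252,209),(278,207),(304,204)]: print(cast(c,k,.075))
print("knob",cast(c,(376,191),.215))
E
```

```text
red [337.1 150.3] 267 [ 0.734  -0.2466  0.066 ] corners [[0.737, -0.168], [0.811, -0.225], [0.731, -0.323], [0.658, -0.266]]
red [301.6 209.2] 40 [ 0.5199 -0.1189  0.066 ] corners [[0.508, -0.09], [0.545, -0.092], [0.542, -0.156], [0.505, -0.154]]
green [257.5 209.9] 26 [0.5158 0.0382 0.066 ] corners [[0.49, 0.061], [0.548, 0.04], [0.54, 0.019], [0.483, 0.04]]
orangewood [273.1 168.8] 241 [ 0.673  -0.0159  0.018 ] corners [[0.657, 0.037], [0.699, 0.036], [0.696, -0.076], [0.654, -0.075]]
orangewood [277.6 207.5] 1225 [ 0.5286 -0.0337  0.018 ] corners [[0.567, 0.106], [0.592, -0.16], [0.494, -0.168], [0.47, 0.096]]
orangewood [367.9 225.1] 725 [ 0.4674 -0.3631  0.018 ] corners [[0.522, -0.295], [0.523, -0.433], [0.425, -0.431], [0.424, -0.294]]
orangewood [166.4 234.5] 109 [0.4257 0.3744 0.018 ] corners [[0.453, 0.407], [0.453, 0.351], [0.398, 0.349], [0.398, 0.404]]
orangewood [366.9 250.6] 395 [ 0.3754 -0.3577  0.018 ] corners [[0.398, -0.29], [0.4, -0.43], [0.357, -0.429], [0.355, -0.289]]
orangewood [ 33.1 357.6] 93 [-0.0177  0.8378  0.018 ] corners [[-0.014, 0.888], [0.0, 0.763], [-0.02, 0.759], [-0.035, 0.884]]
dark [360.6 230.5] 1644 [ 0.4468 -0.3288  0.055 ] corners [[0.346, -0.237], [0.533, -0.239], [0.535, -0.445], [0.348, -0.44]]
dark [  6.1 296.7] 771 [0.199  0.9304 0.055 ] corners [[0.296, 0.961], [0.296, 0.91], [0.088, 0.892], [0.088, 0.943]]
[[0.5183 0.0572 0.075 ]]
[[ 0.5262 -0.0349  0.075 ]]
[[ 0.5377 -0.1268  0.075 ]]
knob [[ 0.5695 -0.3469  0.215 ]]
```

Call:
{"fn": "send_rows", "kwargs": {"commands": [[-1,244,-170,-20,0,0,-38],[-1,488,-339,-20,0,0,-76],[-1,488,-339,-20,0,0,-76],[-1,488,-339,-20,0,0,-76],[-1,488,-339,-20,0,0,-76],[-1,488,-339,-20,0,0,-76],[-1,488,-339,-20,0,0,-76],[-1,488,-339,-20,0,0,-76],[-1,488,-339,-20,0,0,-76],[-1,488,-339,-20,0,0,-76],[-1,488,-339,-20,0,0,-76],[-1,488,-339,-20,0,0,-76]], "squeeze": 40}}

```text
clock: 1.2
eef_pos: [0.4764, -0.109, 0.2485]
tool_rot: [0.0, 0.669, 0.743, 0.0]
wrist_force: [0.3, -1.1, -0.3]
grip_width: 0.0854
grip_force: 0.0
```

```bash
cat >>h.py <<'E'
def to(p,yaw=None):
    """shift in mm / turn about tool z in deg from the measured pose to world p, tool-x heading yaw"""
    s=robot.observe(); q=s["tool_rot"]; r=R.from_quat([q[1],q[2],q[3],q[0]]); M=r.as_matrix()
    y0=np.degrees(np.arctan2(M[1,0],M[0,0])); d=M.T@(np.array(p)-s["eef_pos"])*1000
    print("clock",round(s["clock"],2),"at",np.round(s["eef_pos"],4),"yaw",y0.round(2),"tilt",M[:,2].round(4),"->",d.round(1),"rz",None if yaw is None else round(y0-yaw,2),"F",np.round(s["wrist_force"],1),"w",round(s["grip_width"],4),round(s["grip_force"],1))
E
python3 -c "
from h import *
to([.53,-.034,.25],95.5)"
```

```text
clock 1.2 at [ 0.4764 -0.109   0.2485] yaw 96.0 tilt [ 4.e-04 -1.e-04 -1.e+00] -> [69.  61.2 -1.5] rz 0.5 F [ 0.3 -1.1 -0.3] w 0.0854 0.0
```

Call:
{"fn": "send_rows", "kwargs": {"commands": [[-1,30,28,0,0,0,0],[-1,55,50,0,0,0,0],[-1,55,50,0,0,0,0],[-1,55,50,0,0,0,0]]}}

```text
clock: 1.53
eef_pos: [0.5204, -0.0499, 0.2476]
tool_rot: [-0.001, 0.67, 0.742, -0.0]
wrist_force: [-0.5, -0.3, -0.6]
grip_width: 0.0857
grip_force: 0.0
```

```bash
python3 - <<'E'
from h import *
to([.53,-.034,.25],95.5)
c=snap("wrist"); cv2.imwrite("pics/w1.png",c["img"][:,:,::-1])
np.savez("w1.npz",**{k:c[k] for k in("img","extrinsics","vfov","cx","cy")})
E
```

```text
clock 1.53 at [ 0.5204 -0.0499  0.2476] yaw 95.88 tilt [-1.5e-03  1.0e-04 -1.0e+00] -> [14.8 11.1 -2.4] rz 0.38 F [-0.5 -0.3 -0.6] w 0.0857 0.0
```

View pics/w1.png

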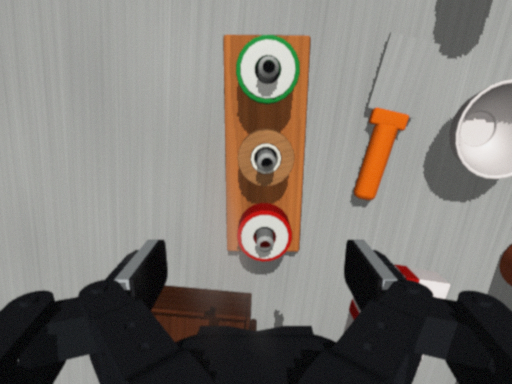

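The wrist view shows green at (268,68), tape at (266,157) and red at (264,234), all seated on the posts and clear of each other. I'll cast their rims onto the top plane and fit circles.

```bash
cat >>h.py <<'E'
def circ(P):
    A=np.c_[2*P[:,:2],np.ones(len(P))]; x=np.linalg.lstsq(A,(P[:,:2]**2).sum(1),rcond=None)[0]
    return x[:2],np.sqrt(x[2]+x[:2]@x[:2])
def ringfit(c,m,near,z,rad=45):
    """hull of the mask blob(s) close to pixel near, cast on plane z, circle"""
    yy,xx=np.mgrid[:384,:512]; m=m&((xx-near[0])**2+(yy-near[1])**2<rad**2)
    b=max(blobs(m,5),key=lambda b:b[1])[2]
    p=cv2.convexHull(np.argwhere(b)[:,::-1].astype(np.int32))[:,0]
    P=cast(c,p,z); ce,r=circ(P); return ce.round(4),round(2*r,4),b.sum()
E
python3 - <<'E'
from h import *
c=dict(np.load("w1.npz")); h=hsv(c); H,S,V=[h[...,i].astype(int) for i in range(3)]
wh=(S<60)&(V>120)
for n,uv in(("green",(268,68)),("red",(264,234))): print(n,ringfit(c,wh,uv,.066,29))
print("green ring",ringfit(c,(H>45)&(H<85)&(S>100),(268,68),.066))
print("red ring",ringfit(c,((H<6)|(H>174))&(S>120),(264,234),.066))
print("tape core",ringfit(c,wh,(265,157),.060,20))
for uv in[(265,157),(252,131),(252,157),(245,157),(232,157),(265,180)]: print(uv,h[uv[1],uv[0]])
for n,uv in(("gpost",(268,65)),("tpost",(265,155)),("rpost",(265,238))): print(n,cast(c,uv,.088)[0].round(4))
E
```

```text
green (array([0.5214, 0.0595]), np.float64(0.0551), np.int64(2012))
red (array([ 0.5383, -0.1236]), np.float64(0.0545), np.int64(1262))
green ring (array([0.5212, 0.0586]), np.float64(0.0641), np.int64(759))
red ring (array([ 0.5381, -0.1187]), np.float64(0.0695), np.int64(837))
tape core (array([ 0.5297, -0.0319]), np.float64(0.0335), np.int64(366))
(265, 157) [ 60   7 139]
(252, 131) [ 14 166  92]
(252, 157) [ 28  15 218]
(245, 157) [ 14 149 163]
(232, 157) [ 12 173 186]
(265, 180) [ 14 150  90]
gpost [0.521  0.0601 0.088 ]
tpost [ 0.5276 -0.0245  0.088 ]
rpost [ 0.5378 -0.1153  0.088 ]
```

Call:
{"fn": "send_rows", "kwargs": {"commands": [[-1,-38,5,15,0,0,0],[-1,-75,10,40,0,0,0.6],[-1,-75,10,70,0,0,0.6],[-1,-75,10,100,0,0,0.6],[-1,-75,10,125,0,0,0.6],[-1,-75,10,150,0,0,0.6],[-1,-75,10,170,0,0,0.6],[-1,-75,10,190,0,0,0.6],[-1,-75,10,205,0,0,0.6],[-1,-75,10,215,0,0,0.6],[-1,-75,10,217,0,0,0.6],[-1,-75,10,217,0,0,0.6]]}}

```text
clock: 2.58
eef_pos: [0.5368, -0.1257, 0.0314]
tool_rot: [-0.0, 0.675, 0.737, -0.0]
wrist_force: [-0.8, 1.4, 0.8]
grip_width: 0.0852
grip_force: 0.0
```

```bash
python3 -c "
from h import *
to([.5383,-.1236,.03],95.3)
c=snap('wrist'); cv2.imwrite('pics/w2.png',c['img'][:,:,::-1])"
```

```text
clock 2.58 at [ 0.5368 -0.1257  0.0314] yaw 95.04 tilt [-5.e-04  1.e-04 -1.e+00] -> [1.9 1.7 1.4] rz -0.26 F [-0.8  1.4  0.8] w 0.0852 0.0
```

View pics/w2.png

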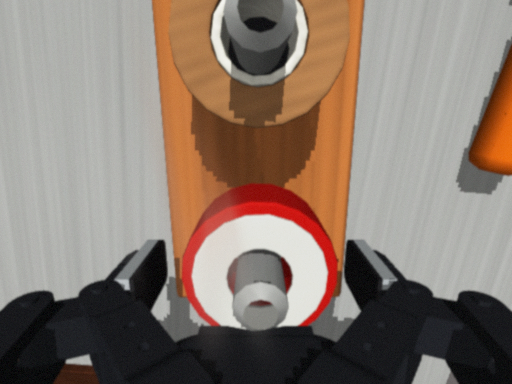

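The red reel is centred between the open fingers (reel columns 184–338, fingers 165–347), so I'm closing the gripper.

Call:
{"fn": "send_rows", "kwargs": {"commands": [[1,2,2,1,0,0,0],[1,2,2,1,0,0,0],[1,2,2,1,0,0,0],[1,2,2,1,0,0,0],[1,2,2,1,0,0,0],[1,2,2,1,0,0,0],[1,2,2,1,0,0,0],[1,2,2,1,0,0,0]]}}

```text
clock: 3.3
eef_pos: [0.5401, -0.1229, 0.032]
tool_rot: [0.001, 0.675, 0.738, 0.001]
wrist_force: [-1.8, 1.2, 6.7]
grip_width: 0.0661
grip_force: 44.4
```

Call:
{"fn": "send_rows", "kwargs": {"commands": [[1,0,0,-8,0,0,0],[1,0,0,-25,0,0,0],[1,0,0,-50,0,0,0],[1,0,0,-75,0,0,0],[1,0,-10,-95,0,0,0],[1,2,-35,-100,0,0,0],[1,5,-65,-100,0,0,0],[1,-5,-95,-100,0,0,0],[1,-35,-105,-100,0,0,0],[1,-70,-111,-100,0,0,0],[1,-100,-114,-100,0,0,0],[1,-110,-115,-100,0,0,0]]}}

```text
clock: 4.3
eef_pos: [0.4342, -0.2458, 0.1314]
tool_rot: [0.001, 0.676, 0.737, -0.0]
wrist_force: [1.3, -0.7, -0.4]
grip_width: 0.066
grip_force: 44.9
```

```bash
python3 - <<'E'
from h import *
to([.435,-.383,.13],95)
c=snap('wrist'); cv2.imwrite('pics/w3.png',c['img'][:,:,::-1]); np.savez("w3.npz",**{k:c[k] for k in("img","extrinsics","vfov","cx","cy")})
E
```

```text
clock 4.3 at [ 0.4342 -0.2458  0.1314] yaw 94.99 tilt [ 0.0015 -0.0017 -1.    ] -> [-136.8  -11.1    1.7] rz -0.01 F [ 1.3 -0.7 -0.4] w 0.066 44.9
```

View pics/w3.png

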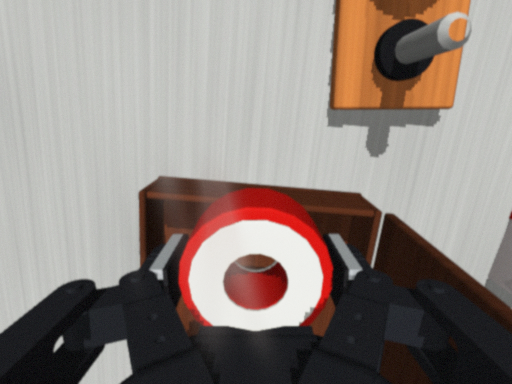

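The reel is held level. The box's +y wall is in view, with its foot edge near (160,178)–(365,194) and its rim near (141,196)–(379,212).

```bash
python3 - <<'E'
from h import *
c=dict(np.load("w3.npz"))
print("foot",cast(c,[(160,178),(365,194)],0).round(4).tolist())
print("rim",cast(c,[(141,196),(379,212)],.055).round(4).tolist())
h=hsv(c); print(h[170:225:3,200].tolist())
E
```

```text
foot [[0.3445, -0.247, 0.0], [0.5397, -0.2457, 0.0]]
rim [[0.3469, -0.2485, 0.055], [0.5309, -0.2455, 0.055]]
[[30, 4, 195], [23, 5, 191], [48, 7, 192], [13, 28, 144], [7, 86, 98], [8, 77, 93], [8, 86, 95], [7, 99, 93], [10, 106, 89], [9, 126, 119], [8, 121, 116], [9, 106, 82], [6, 101, 81], [6, 103, 79], [8, 107, 79], [7, 123, 91], [3, 161, 128], [1, 171, 139], [0, 171, 148]]
```

Call:
{"fn": "send_rows", "kwargs": {"commands": [[1,-25,-2,0,0,0,0],[1,-60,-4,0,0,0,0],[1,-95,-7,0,0,0,0],[1,-125,-9,10,0,0,0],[1,-142,-10,30,0,0,0],[1,-142,-10,55,0,0,0],[1,-142,-10,80,0,0,0],[1,-142,-10,98,0,0,0],[1,-142,-10,110,0,0,0],[1,-142,-10,116,0,0,0],[1,-142,-10,119,0,0,0],[1,-142,-10,119,0,0,0]]}}

```text
clock: 5.35
eef_pos: [0.4374, -0.3848, 0.0118]
tool_rot: [0.0, 0.675, 0.738, 0.0]
wrist_force: [0.0, 0.4, -0.8]
grip_width: 0.0658
grip_force: 44.9
```

Call:
{"fn": "send_rows", "kwargs": {"commands": [[1,0,0,1,0,0,0],[1,0,0,2,0,0,0],[1,0,0,3,0,0,0],[1,0,0,3,0,0,0]]}}

```text
clock: 5.68
eef_pos: [0.4373, -0.3851, 0.0088]
tool_rot: [0.0, 0.675, 0.738, 0.0]
wrist_force: [-0.3, -0.2, -0.4]
grip_width: 0.0662
grip_force: 44.9
```

Call:
{"fn": "send_rows", "kwargs": {"commands": [[1,-3,0,1,0,0,0],[1,-3,0,2,0,0,0],[1,-3,0,2,0,0,0]]}}

```text
clock: 5.93
eef_pos: [0.4376, -0.388, 0.008]
tool_rot: [0.0, 0.675, 0.738, 0.0]
wrist_force: [-3.7, 5.4, 11.4]
grip_width: 0.0656
grip_force: 45.9
```

Call:
{"fn": "send_rows", "kwargs": {"commands": [[-1,0,0,0,0,0,0],[-1,0,0,0,0,0,0],[-1,0,0,0,0,0,0],[-1,0,0,0,0,0,0],[-1,0,0,0,0,0,0],[-1,0,0,-8,0,0,0],[-1,0,0,-25,0,0,0],[-1,0,0,-50,0,0,0],[-1,0,0,-80,0,0,0],[-1,0,0,-110,0,0,0],[-1,15,1,-130,0,0,0],[-1,45,4,-135,0,0,0]]}}

```text
clock: 6.93
eef_pos: [0.4382, -0.345, 0.1458]
tool_rot: [0.003, 0.676, 0.737, -0.0]
wrist_force: [0.3, -0.2, -0.4]
grip_width: 0.0853
grip_force: 0.0
```

Call:
{"fn": "send_rows", "kwargs": {"commands": [[-1,38,3,0,0,0,0],[-1,76,6,0,0,0,0],[-1,114,9,0,0,0,0],[-1,152,15,0,0,0,0],[-1,187,30,0,0,0,0],[-1,222,45,0,0,0,0],[-1,257,60,0,0,0,0],[-1,292,75,0,0,0,0],[-1,327,90,0,0,0,0],[-1,362,105,0,0,0,0],[-1,385,116,0,0,0,0],[-1,393,119,0,0,0,0]]}}

```text
clock: 7.93
eef_pos: [0.5217, 0.0625, 0.1417]
tool_rot: [0.0, 0.674, 0.739, 0.0]
wrist_force: [0.1, -0.2, 0.0]
grip_width: 0.0859
grip_force: 0.0
```

```bash
python3 - <<'E'
from h import *
to([.5214,.0595,.031],95.3)
c=snap("top"); h=hsv(c); H,S,V=[h[...,i].astype(int) for i in range(3)]
cv2.imwrite('pics/t2.png',cv2.resize(c['img'][170:270,230:420,::-1],None,fx=4,fy=4,interpolation=cv2.INTER_CUBIC))
for ce,a,_ in blobs(((H<5)|(H>175))&(S>130)&(V>60),8): print(ce,a,cast(c,ce,.042)[0].round(3))
for hh in ((100,110),(110,118),(118,130)):
  for ce,a,m in blobs((H>=hh[0])&(H<hh[1])&(S>150),100): print("blue",hh,ce,a,cast(c,cv2.boxPoints(rect(m)),.045)[:,:2].round(3).tolist())
E
```

```text
clock 7.93 at [0.5217 0.0625 0.1417] yaw 95.28 tilt [ 7.e-04  7.e-04 -1.e+00] -> [ -3.   -0.6 110.7] rz -0.02 F [ 0.1 -0.2  0. ] w 0.0859 0.0
[336.97122302 150.31654676] 278 [ 0.739 -0.25   0.042]
[373.68539326 233.78651685] 89 [ 0.436 -0.378  0.042]
blue (110, 118) [181.81505945 234.48612946] 2271 [[0.505, 0.433], [0.515, 0.222], [0.349, 0.211], [0.339, 0.419]]
```

Call:
{"fn": "send_rows", "kwargs": {"commands": [[-1,-3,-1,20,0,0,0],[-1,-3,-1,45,0,0,0],[-1,-3,-1,70,0,0,0],[-1,-3,-1,90,0,0,0],[-1,-3,-1,105,0,0,0],[-1,-3,-1,110,0,0,0],[-1,-3,-1,110,0,0,0]]}}

```text
clock: 8.57
eef_pos: [0.5192, 0.0552, 0.0305]
tool_rot: [-0.001, 0.675, 0.738, -0.001]
wrist_force: [-0.5, -0.4, 0.2]
grip_width: 0.0856
grip_force: 0.0
```

Call:
{"fn": "send_rows", "kwargs": {"commands": [[1,0,0,0,0,0,0],[1,0,0,0,0,0,0],[1,0,0,0,0,0,0],[1,0,0,0,0,0,0],[1,0,0,0,0,0,0],[1,0,0,0,0,0,0],[1,0,0,0,0,0,0],[1,0,0,0,0,0,0]]}}

```text
clock: 9.23
eef_pos: [0.5211, 0.056, 0.0331]
tool_rot: [0.001, 0.675, 0.738, 0.001]
wrist_force: [-0.7, -1.9, 7.5]
grip_width: 0.0641
grip_force: 45.0
```

Call:
{"fn": "send_rows", "kwargs": {"commands": [[1,0,0,-8,0,0,0],[1,0,0,-25,0,0,0],[1,0,0,-50,0,0,0],[1,0,0,-75,0,0,0],[1,0,0,-92,0,0,0],[1,0,0,-98,0,0,0]]}}

```text
clock: 9.73
eef_pos: [0.5214, 0.0563, 0.1332]
tool_rot: [0.002, 0.675, 0.738, 0.002]
wrist_force: [0.5, -0.5, -0.9]
grip_width: 0.0635
grip_force: 44.2
```

```bash
python3 - <<'E'
from h import *
to([.437,-.302,.13],95)
c=snap('wrist'); cv2.imwrite('pics/w4.png',c['img'][:,:,::-1])
E
```

```text
clock 9.73 at [0.5214 0.0563 0.1332] yaw 95.11 tilt [ 4.7e-03  5.0e-04 -1.0e+00] -> [-349.4 -116.     2.6] rz 0.11 F [ 0.5 -0.5 -0.9] w 0.0635 44.2
```

View pics/w4.png

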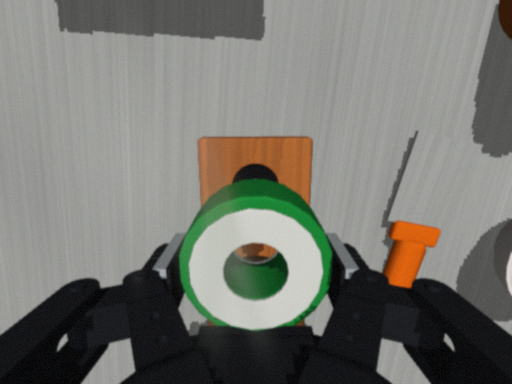

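Call:
{"fn": "send_rows", "kwargs": {"commands": [[1,-10,-8,0,0,0,0],[1,-30,-22,0,0,0,0],[1,-55,-40,0,0,0,0],[1,-80,-58,0,0,0,0],[1,-105,-76,0,0,0,0],[1,-135,-93,0,0,0,0],[1,-168,-101,0,0,0,0],[1,-203,-104,0,0,0,0],[1,-238,-107,0,0,0,0],[1,-273,-110,0,0,0,0],[1,-308,-113,0,0,0,0],[1,-335,-116,0,0,0,0]]}}

```text
clock: 10.78
eef_pos: [0.4328, -0.2901, 0.1277]
tool_rot: [-0.001, 0.675, 0.737, -0.0]
wrist_force: [-0.2, -0.0, -0.9]
grip_width: 0.0637
grip_force: 44.2
```

Call:
{"fn": "send_rows", "kwargs": {"commands": [[1,-12,-1,0,0,0,0],[1,-19,-1,5,0,0,0],[1,-19,-1,20,0,0,0],[1,-19,-1,45,0,0,0],[1,-19,-1,70,0,0,0],[1,-19,-1,90,0,0,0],[1,-19,-1,105,0,0,0],[1,-19,-1,114,0,0,0],[1,-19,-1,118,0,0,0],[1,-19,-1,120,0,0,0],[1,-19,-1,120,0,0,0]]}}

```text
clock: 11.7
eef_pos: [0.4352, -0.3064, 0.0097]
tool_rot: [0.0, 0.675, 0.738, 0.0]
wrist_force: [0.2, 1.1, -0.9]
grip_width: 0.0638
grip_force: 44.2
```

Call:
{"fn": "send_rows", "kwargs": {"commands": [[1,0,0,1,0,0,0],[1,0,0,2,0,0,0],[1,0,0,2,0,0,0]]}}

```text
clock: 11.95
eef_pos: [0.4356, -0.3069, 0.0091]
tool_rot: [0.001, 0.675, 0.738, 0.0]
wrist_force: [-5.6, 3.0, 10.1]
grip_width: 0.064
grip_force: 45.3
```

Call:
{"fn": "send_rows", "kwargs": {"commands": [[-1,0,0,0,0,0,0],[-1,0,0,0,0,0,0],[-1,0,0,0,0,0,0],[-1,0,0,0,0,0,0],[-1,0,0,0,0,0,0],[-1,0,0,-8,0,0,0],[-1,0,0,-25,0,0,0],[-1,0,0,-50,0,0,0],[-1,0,0,-80,0,0,0],[-1,0,0,-110,0,0,0],[-1,15,1,-128,0,0,0],[-1,45,4,-130,0,0,0]]}}

```text
clock: 12.95
eef_pos: [0.4364, -0.2638, 0.1419]
tool_rot: [0.003, 0.676, 0.737, 0.0]
wrist_force: [0.5, -0.4, -0.6]
grip_width: 0.0852
grip_force: 0.0
```

Call:
{"fn": "send_rows", "kwargs": {"commands": [[-1,35,3,0,0,0,0],[-1,65,15,0,0,0,0],[-1,95,33,0,0,0,0],[-1,125,53,0,0,0,0],[-1,155,73,0,0,0,0],[-1,185,93,0,0,0,0],[-1,210,109,0,0,0,0],[-1,220,114,0,0,0,0],[-1,220,114,0,0,0,0],[-1,220,114,0,0,0,0]]}}

```text
clock: 13.78
eef_pos: [0.5289, -0.0323, 0.1375]
tool_rot: [-0.0, 0.674, 0.738, -0.0]
wrist_force: [0.2, -0.7, 0.3]
grip_width: 0.0856
grip_force: 0.0
```

```bash
python3 - <<'E'
from h import *
to([.5297,-.0319,.027],95.3)
c=snap("top"); cv2.imwrite('pics/t3.png',cv2.resize(c['img'][160:280,140:420,::-1],None,fx=2.8,fy=2.8,interpolation=cv2.INTER_CUBIC))
E
```

```text
clock 13.78 at [ 0.5289 -0.0323  0.1375] yaw 95.17 tilt [-4.e-04 -3.e-04 -1.e+00] -> [  0.4   0.9 110.5] rz -0.13 F [ 0.2 -0.7  0.3] w 0.0856 0.0
```

View pics/t3.png

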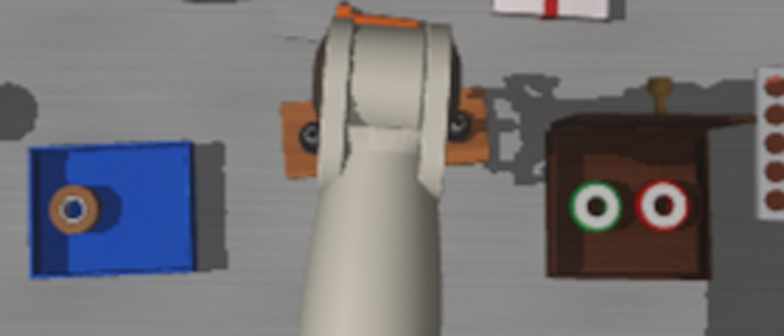

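Both reels lie flat side by side in the box, green at (596,207) and red at (663,206) in the crop. The tray's -y half is free. The gripper is over the tape, so I'm descending to grasp it.

Call:
{"fn": "send_rows", "kwargs": {"commands": [[-1,0,1,15,0,0,0],[-1,0,1,40,0,0,0],[-1,0,1,65,0,0,0],[-1,0,1,88,0,0,0],[-1,0,1,102,0,0,0],[-1,0,1,108,0,0,0],[-1,0,1,109,0,0,0],[-1,0,1,109,0,0,0]]}}

```text
clock: 14.5
eef_pos: [0.5301, -0.0331, 0.029]
tool_rot: [0.0, 0.675, 0.737, 0.0]
wrist_force: [-0.5, 0.1, 0.4]
grip_width: 0.085
grip_force: 0.0
```

Call:
{"fn": "send_rows", "kwargs": {"commands": [[1,0,0,0,0,0,0],[1,0,0,0,0,0,0],[1,0,0,0,0,0,0],[1,0,0,0,0,0,0],[1,0,0,0,0,0,0],[1,0,0,0,0,0,0],[1,0,0,0,0,0,0],[1,0,0,0,0,0,0]]}}

```text
clock: 15.17
eef_pos: [0.5309, -0.0325, 0.0299]
tool_rot: [0.001, 0.675, 0.738, 0.001]
wrist_force: [-1.8, -2.1, 6.5]
grip_width: 0.0616
grip_force: 44.3
```

Call:
{"fn": "send_rows", "kwargs": {"commands": [[1,0,0,-8,0,0,0],[1,0,0,-25,0,0,0],[1,0,0,-50,0,0,0],[1,0,0,-75,0,0,0],[1,10,-2,-95,0,0,0],[1,35,-8,-100,0,0,0],[1,65,-16,-100,0,0,0],[1,100,-24,-100,0,0,0],[1,135,-32,-100,0,0,0],[1,170,-40,-100,0,0,0],[1,205,-49,-100,0,0,0],[1,220,-52,-100,0,0,0]]}}

```text
clock: 16.17
eef_pos: [0.4573, 0.1853, 0.1293]
tool_rot: [-0.0, 0.674, 0.739, 0.001]
wrist_force: [0.1, -0.8, -0.4]
grip_width: 0.0614
grip_force: 43.8
```

```bash
python3 - <<'E'
from h import *
to([.43,.271,.13],95)
c=snap('wrist'); cv2.imwrite('pics/w5.png',c['img'][:,:,::-1]); np.savez("w5.npz",**{k:c[k] for k in("img","extrinsics","vfov","cx","cy")})
h=hsv(c); H,S,V=[h[...,i].astype(int) for i in range(3)]
for z in(.045,.0): print(z,[cast(c,cv2.boxPoints(rect(m)),z)[:,:2].round(3).tolist() for _,a,m in blobs((H>108)&(H<120)&(S>150),500)])
E
```

```text
clock 16.17 at [0.4573 0.1853 0.1293] yaw 95.23 tilt [ 3.0e-04  1.2e-03 -1.0e+00] -> [ 87.8 -19.4  -0.7] rz 0.23 F [ 0.1 -0.8 -0.4] w 0.0614 43.8
0.045 [[[0.342, 0.315], [0.509, 0.33], [0.528, 0.224], [0.337, 0.207]]]
0.0 [[[0.32, 0.327], [0.52, 0.346], [0.543, 0.219], [0.314, 0.198]]]
```

View pics/w5.png

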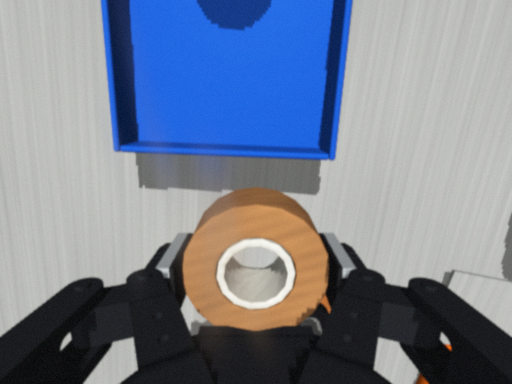

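The tape is held level. The tray's near rim (-y side) has corners at about (116,150) and (334,158).

```bash
python3 - <<'E'
from h import *
c=dict(np.load("w5.npz")); print(cast(c,[(116,150),(334,158)],.045).round(4).tolist())
E
```

```text
[[0.3485, 0.2147, 0.045], [0.5145, 0.2238, 0.045]]
```

Call:
{"fn": "send_rows", "kwargs": {"commands": [[1,25,-5,0,0,0,0],[1,55,-12,0,0,0,0],[1,80,-17,5,0,0,0],[1,90,-19,20,0,0,0],[1,90,-19,45,0,0,0],[1,90,-19,70,0,0,0],[1,90,-19,90,0,0,0],[1,90,-19,107,0,0,0],[1,90,-19,116,0,0,0],[1,90,-19,120,0,0,0],[1,90,-19,122,0,0,0],[1,90,-19,122,0,0,0]]}}

```text
clock: 17.22
eef_pos: [0.4322, 0.2703, 0.0071]
tool_rot: [0.0, 0.675, 0.738, 0.0]
wrist_force: [-0.3, -0.8, -0.8]
grip_width: 0.0618
grip_force: 43.8
```

Call:
{"fn": "send_rows", "kwargs": {"commands": [[1,0,0,1,0,0,0],[1,0,0,2,0,0,0],[1,0,0,2,0,0,0]]}}

```text
clock: 17.47
eef_pos: [0.4322, 0.2704, 0.005]
tool_rot: [0.0, 0.675, 0.738, 0.001]
wrist_force: [0.4, 0.6, 0.2]
grip_width: 0.0618
grip_force: 44.0
```

Call:
{"fn": "send_rows", "kwargs": {"commands": [[1,0,0,1,0,0,0],[1,0,0,2,0,0,0],[1,0,0,2,0,0,0]]}}

```text
clock: 17.72
eef_pos: [0.4323, 0.2704, 0.0049]
tool_rot: [0.0, 0.675, 0.738, 0.001]
wrist_force: [-6.4, -5.3, 19.3]
grip_width: 0.0616
grip_force: 46.0
```

Call:
{"fn": "send_rows", "kwargs": {"commands": [[-1,0,0,0,0,0,0],[-1,0,0,0,0,0,0],[-1,0,0,0,0,0,0],[-1,0,0,0,0,0,0],[-1,0,0,0,0,0,0],[-1,0,0,-8,0,0,0],[-1,0,0,-25,0,0,0],[-1,0,0,-55,0,0,0],[-1,0,0,-90,0,0,0],[-1,0,0,-125,0,0,0],[-1,0,0,-160,0,0,0],[-1,0,0,-190,0,0,0]]}}

```text
clock: 18.72
eef_pos: [0.4318, 0.2701, 0.1955]
tool_rot: [0.0, 0.675, 0.738, 0.001]
wrist_force: [0.4, -0.1, -0.5]
grip_width: 0.0851
grip_force: 0.0
```

```bash
python3 - <<'E'
from h import *
to([.61,-.05,.2],95.2)
c=snap('wrist'); cv2.imwrite('pics/w6.png',c['img'][:,:,::-1])
h=hsv(c); H,S,V=[h[...,i].astype(int) for i in range(3)]
for ce,a,m in blobs((H<22)&(S>90)&(V>60),150): print(ce,a,cast(c,ce,.035)[0].round(3),rect(m)[1])
c=snap('top'); cv2.imwrite('pics/t4.png',cv2.resize(c['img'][160:280,140:420,::-1],None,fx=2.8,fy=2.8,interpolation=cv2.INTER_CUBIC))
E
```

```text
clock 18.72 at [0.4318 0.2701 0.1955] yaw 95.1 tilt [ 1.5e-03  9.0e-04 -1.0e+00] -> [-334.7  149.1   -4.5] rz -0.1 F [ 0.4 -0.1 -0.5] w 0.0851 0.0
[257.09769883  72.45538958] 2477 [0.425 0.373 0.035] (69.0, 64.0)
[256.0508744  175.38102809] 1887 [0.433 0.273 0.035] (59.479408264160156, 57.6905517578125)
[489.77777778 221.07487923] 414 [0.69  0.246 0.035] (19.85041046142578, 51.47161865234375)
[313.859375   318.60534274] 1984 [0.517 0.106 0.035] (37.0, 79.0)
[424.3372093  372.32325581] 430 [0.668 0.039 0.035] (20.6121826171875, 27.297216415405273)
```

View pics/w6.png

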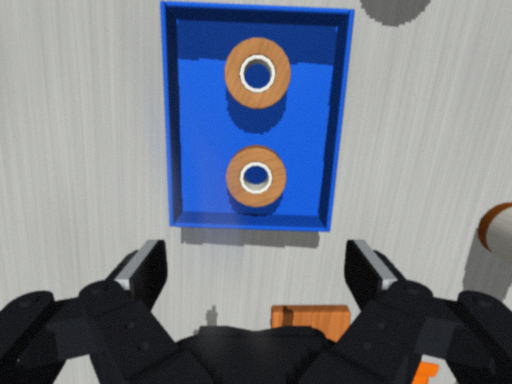

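The tape lies flat in the tray at (256,177), with the old tape undisturbed at (257,73). Next I take the closed fingers round behind the lid.

Call:
{"fn": "send_rows", "kwargs": {"commands": [[1,-15,7,-2,0,0,0],[1,-45,20,-4,0,0,0],[1,-80,36,-4,0,0,0],[1,-115,51,-4,0,0,0],[1,-150,67,-4,0,0,0],[1,-185,82,-4,0,0,0],[1,-220,98,-4,0,0,0],[1,-255,113,-4,0,0,0],[1,-290,129,-4,0,0,0],[1,-320,143,-4,0,0,0],[1,-335,149,-4,0,0,0],[1,-335,149,-4,0,0,0]]}}

```text
clock: 19.82
eef_pos: [0.6107, -0.0532, 0.1954]
tool_rot: [-0.0, 0.676, 0.737, -0.001]
wrist_force: [0.7, -0.1, -0.6]
grip_width: -0.0001
grip_force: 0.0
```

```bash
python3 - <<'E'
from h import *
to([.61,-.29,.2],95.2)
c=snap('scene'); cv2.imwrite('pics/s2.png',cv2.resize(c['img'][60:220,120:330,::-1],None,fx=3.5,fy=3.5,interpolation=cv2.INTER_CUBIC))
E
```

```text
clock 19.82 at [ 0.6107 -0.0532  0.1954] yaw 94.91 tilt [-1.3e-03 -4.0e-04 -1.0e+00] -> [-235.9  -21.    -4.5] rz -0.29 F [ 0.7 -0.1 -0.6] w -0.0001 0.0
```

View pics/s2.png

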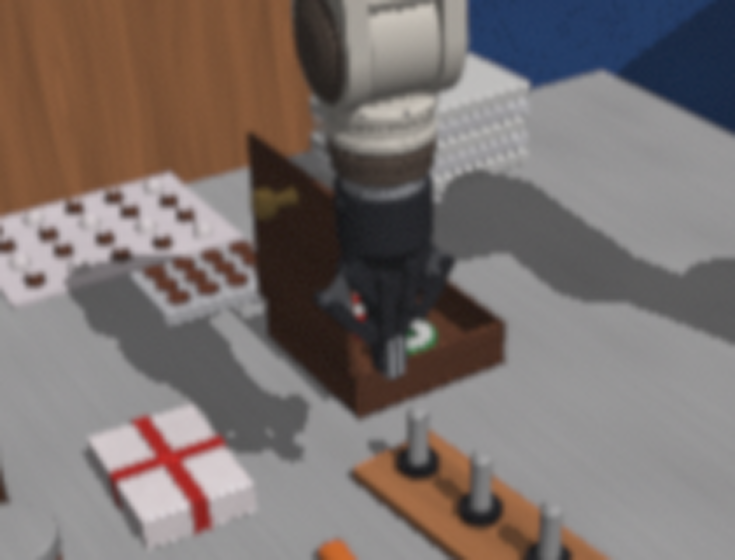

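The lid stands upright with the knob on its outer face at about (275,200). I'll push near the free edge at y ≈ -0.285, clear of the knob.

Call:
{"fn": "send_rows", "kwargs": {"commands": [[1,-15,-1,-10,0,0,2],[1,-45,-4,-20,0,0,5],[1,-80,-7,-30,0,0,5],[1,-115,-10,-30,0,0,5],[1,-150,-13,-30,0,0,5],[1,-185,-16,-30,0,0,5],[1,-215,-19,-30,0,0,5],[1,-231,-21,-30,0,0,5],[1,-231,-21,-30,0,0,5],[1,-231,-21,-30,0,0,5]]}}

```text
clock: 20.7
eef_pos: [0.6095, -0.2815, 0.2263]
tool_rot: [-0.0, 0.707, 0.708, 0.0]
wrist_force: [0.4, -0.8, -1.0]
grip_width: 0.0003
grip_force: 0.0
```

```bash
python3 -c "
from h import *
to([.61,-.285,.225],90)"
```

```text
clock 20.7 at [ 0.6095 -0.2815  0.2263] yaw 90.08 tilt [-4.e-04  7.e-04 -1.e+00] -> [-3.5  0.5  1.3] rz 0.08 F [ 0.4 -0.8 -1. ] w 0.0003 0.0
```

Call:
{"fn": "send_rows", "kwargs": {"commands": [[1,-2,-20,0,0,0,0],[1,-2,-40,0,0,0,0],[1,-2,-54,0,0,0,0],[1,-2,-70,0,0,0,0],[1,-2,-86,1,0,0,0],[1,-2,-102,2,0,0,0],[1,-2,-118,5,0,0,0],[1,-2,-133,10,0,0,0],[1,-2,-148,17,0,0,0],[1,-2,-162,24,0,0,0],[1,-2,-175,33,0,0,0],[1,-2,-182,38,0,0,0]]}}

```text
clock: 21.7
eef_pos: [0.4269, -0.2826, 0.1882]
tool_rot: [0.0, 0.706, 0.708, 0.0]
wrist_force: [0.7, 0.8, 0.2]
grip_width: -0.0001
grip_force: 0.4
```

```bash
python3 - <<'E'
from h import *
to([.366,-.285,.063],90)
c=snap('scene'); cv2.imwrite('pics/s3.png',cv2.resize(c['img'][60:220,120:330,::-1],None,fx=3.5,fy=3.5,interpolation=cv2.INTER_CUBIC))
E
```

```text
clock 21.7 at [ 0.4269 -0.2826  0.1882] yaw 90.21 tilt [ 4.e-04  3.e-04 -1.e+00] -> [ -2.3 -61.  125.1] rz 0.21 F [0.7 0.8 0.2] w -0.0001 0.4
```

View pics/s3.png

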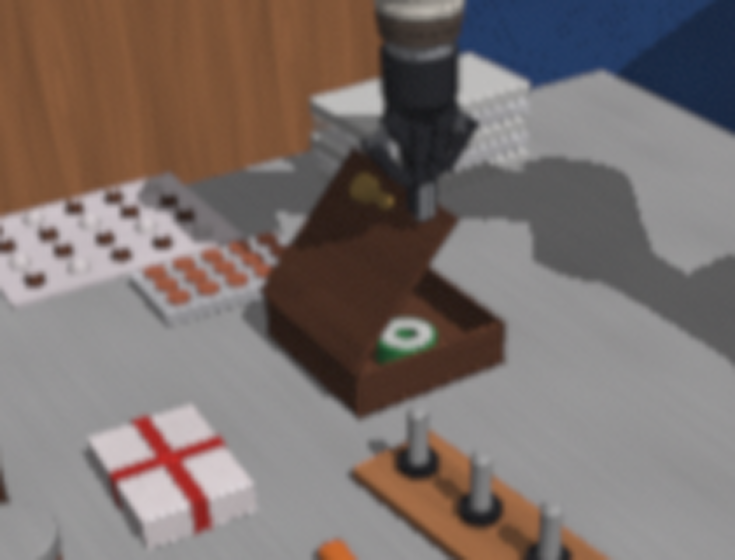

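The lid is at about 45° with the fingertip resting on it at (425,205), so the push is working as planned. I'm continuing the arc.

Call:
{"fn": "send_rows", "kwargs": {"commands": [[1,0,-11,11,0,0,0],[1,0,-22,23,0,0,0],[1,0,-32,35,0,0,0],[1,0,-40,49,0,0,0],[1,0,-47,63,0,0,0],[1,0,-53,77,0,0,0],[1,0,-57,90,0,0,0],[1,0,-60,102,0,0,0],[1,0,-60,110,0,0,0],[1,0,-60,116,0,0,0],[1,0,-60,120,0,0,0],[1,0,-60,121,0,0,0]]}}

```text
clock: 22.75
eef_pos: [0.3679, -0.2843, 0.0671]
tool_rot: [-0.0, 0.706, 0.708, 0.0]
wrist_force: [-0.8, -0.0, 0.6]
grip_width: 0.0002
grip_force: 0.2
```

Call:
{"fn": "send_rows", "kwargs": {"commands": [[1,0,0,1,0,0,0],[1,0,0,2,0,0,0],[1,0,0,3,0,0,0],[1,0,0,3,0,0,0]]}}

```text
clock: 23.08
eef_pos: [0.3678, -0.2847, 0.0645]
tool_rot: [0.0, 0.706, 0.708, 0.0]
wrist_force: [0.7, -0.9, -0.6]
grip_width: 0.0
grip_force: 0.0
```

Call:
{"fn": "send_rows", "kwargs": {"commands": [[1,0,0,1,0,0,0],[1,0,0,2,0,0,0],[1,0,0,3,0,0,0],[1,0,0,3,0,0,0]]}}

```text
clock: 23.42
eef_pos: [0.3678, -0.2848, 0.0633]
tool_rot: [0.001, 0.707, 0.708, 0.0]
wrist_force: [-4.8, 4.0, 17.1]
grip_width: -0.0001
grip_force: 8.4
```

The lid is seated, with 17 N of contact at z = 0.063, its closed height. I'm retreating straight up.

Call:
{"fn": "send_rows", "kwargs": {"commands": [[1,0,0,-5,0,0,0],[1,0,0,-20,0,0,0],[1,0,0,-50,0,0,0],[1,0,0,-85,0,0,0],[1,0,0,-120,0,0,0],[1,0,0,-150,0,0,0],[1,0,0,-160,0,0,0],[1,0,0,-160,0,0,0],[1,0,0,-160,0,0,0]]}}

```text
clock: 24.17
eef_pos: [0.3677, -0.2848, 0.2207]
tool_rot: [-0.0, 0.707, 0.708, -0.0]
wrist_force: [-0.6, 0.4, -1.1]
grip_width: 0.0
grip_force: 0.0
```

```bash
python3 - <<'E'
from h import *
to([.366,-.285,.23],90)
c=snap('scene'); cv2.imwrite('pics/s4.png',cv2.resize(c['img'][:,:,::-1],(800,600)))
E
```

```text
clock 24.17 at [ 0.3677 -0.2848  0.2207] yaw 90.09 tilt [-1.e-04 -0.e+00 -1.e+00] -> [-0.2 -1.7 -9.3] rz 0.09 F [-0.6  0.4 -1.1] w 0.0 0.0
```

View pics/s4.png

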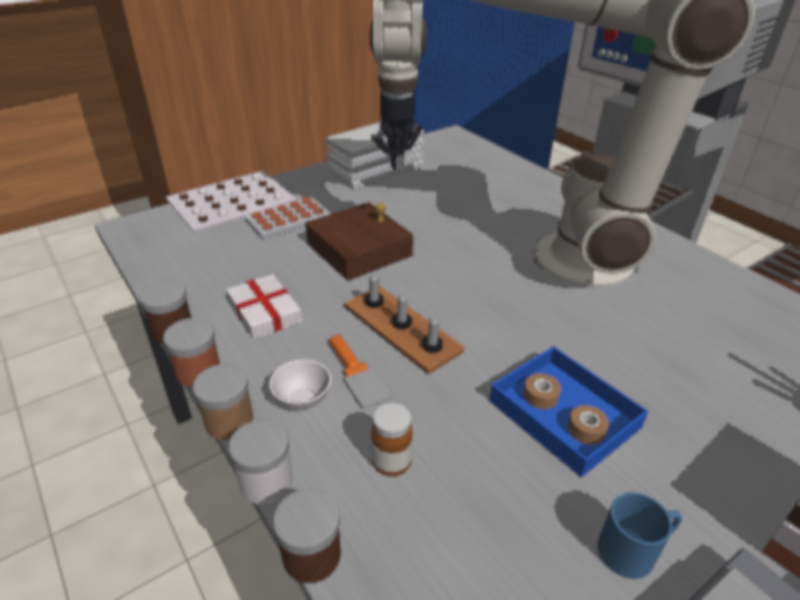

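The lid is flat shut (knob at (380,210)), both tapes are in the tray at (542,390) and (588,423), the posts are bare, and nothing else has moved. The arm touches nothing, so I'm handing in.

```bash
python3 -c "
from cell import robot
print(robot.hand_in())"
```

```text
the job is handed in; nothing more can be done
None
```

I handed the job in at about 24 s: both reels were set flat in the wooden box with its lid closed, and the tape roll was set flat in the blue tray; hand-in returned no verdict, so I don't have the judged result.

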